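# Loosen the fan's blade cap, whichever way its thread runs

## Robot

A 6-joint arm with a two-finger parallel gripper is mounted at the origin on the work surface. World frame = base frame: x ahead of the robot, y to its left, z up, the work surface at z = 0. Lengths are in m, angles in rad, forces in N, time in s.
With the tool pointing down it reaches from about 0.3 to 1 m from the base axis. Payload 5.1 kg.
Tool frame: the origin (TCP) lies at the very end of the fingers, on their centre line; the grasp point (between the pads) lies 19 mm behind it; z points along the fingers, y is the line along which they close (so a half turn about z gives the same grasp; the last joint's range is limited). The gripper opens to 95 mm and grips with 3 to 60 N. Pads are 20 mm wide; open, the fingers measure 119 mm over their backs; the gripper's body (75 mm by 180 mm) begins 59 mm behind the grasp point.
Start: joints at [1.163, 0.124, 1.65, -0, 1.367, -0.083], TCP at [0.207, 0.616, 0.215] pointing down, gripper open.
Joint ranges: [-2.61, 2.61], [-1.02, 2.33], [0.03, 2.71], [-1.35, 4.49], [0.32, 2.68], [-2.91, 2.91]. Speed limits (rad/s): [2.57, 2.57, 3.14, 3.14, 3.14, 3.14].

## Interface

Orientations are given as a rotation vector (axis times angle).
In Python, from cell import ctrl gives the robot as it stands.
- The arm moves only by the tool servo_tool, never from a script. Its arguments are lists of equal length, an entry for each row: "delta_pos": the shift along the tool's x, y, z each as a share of 0.04 m, from -1 to 1, a list of three; "dr": the turn, a rotation vector about the tool's x, y, z each as a share of 4 degrees, from -1 to 1, a list of three. In form: {"delta_pos": [[x, y, z], ...], "dr": [[ax, ay, az], ...]}. A call has 1 to 8 rows; each row shifts and turns the commanded pose from where the row before left it, along the tool's axes as they then stand; what a row does not reach is not made up. A row lasts 1/12 s, in which the tool goes at most 41.7 mm and 7.16 degrees, less where a joint would pass 70% of its speed; a pose out of reach is approached as far as the arm can. A call with a number of a shift or a turn outside -1 to 1 is refused whole. A call with a gripper value outside its range is refused whole. "fingers" is the opening, from -1 (shut) to 1 (fully open), set as the call begins (left out, the last holds). The fingers move at their own pace and stop on an object; the grip force is fixed at half the most. Time passes only in rows, so rows that do not move let the fingers close. It gives the time, the measured TCP pose, the force, the opening and the grip force at its end, in the units of the state.
- ctrl.state(): the state, without advancing time (a new reading comes with each control period).
- ctrl.snapshot(name): name is "scene" or "top" or "wrist"; returns the picture (480x640x3 uint8, red, green, blue); there is no depth.
- ctrl.camera_model(name): a dict with "K" (3x3 intrinsics, pixels), "extrinsics" (4x4, takes a point from camera to world coordinates). Camera axes: x right, y down, z forward; pixel columns grow to the right and rows downward; lengths in m; the calibration is good to about 2 mm. A picture is of the moment at which its call begins: read the wrist's pose just before it. camera_model takes no time and is no camera call; for the wrist camera it gives the pose at the moment of the call.
- ctrl.job_done(): hands the job in; it is judged then, once.
The state is a dict: "time_s": time; "qpos": joint angles; "joint_vel": joint speeds; "joint_efforts": joint torques, N m; "tcp_pos": TCP position; "tool_rot": TCP orientation; "contact_force": force on the tool from outside, world axes, zero at the start; "wrist_torque": the same for the moment, N m; "grip_width": opening from 0.0 (shut) to 1.0 (fully open); "grip_force": force on a finger pad.
Only numpy, scipy, OpenCV 4.12 (cv2) and the standard library are available. Lean on these libraries where they do the work, as an engineer would, in place of code of your own. Each camera call takes 0.05 s, during which the arm holds its last target. There are 200 camera calls.

## Task

Loosen the blade cap of the fan that lies on the square sheet of cardboard by turning it at least 60 degrees from tight, and let go of it. Its thread may be left-hand or ordinary and nothing shows which, so try it both ways and feel which way it gives. Leave the cap of the other fan, on the round rubber mat, tight.

Things in the scene. Friction and masses are not known exactly. Their poses are not given: they have to be found in the camera images.
- cap_a_grip (a point): Centre of the finger bar on fan A's black screw cap, on the cap's axis, 112 mm above the bench: grip here, closing along y. x runs along the bar, z up (axis of turning). Bar 46 mm long, 14 thick, 90 to 124 mm above the bench, on a disc 48 mm wide (82 to 90 mm up). Blades and wire guard, 206 mm across, lie below 80 mm. The fan lies face up, bolted down; its blade does not turn.
- cap_a (a joint): Angle of fan A's cap, rad, positive anticlockwise from above; within 0.05 of 0 (tight) at the start. Tightening, it stops dead 0.03 to 0.13 rad from its start; loosening, it turns with an even drag of about 0.1 N m to a stop 1.9 rad from zero and stays where it is left. One of the two fans has a left-hand thread, the other an ordinary one; nothing shows which.
- cap_b_grip (a point): Centre of the finger bar on fan B's black screw cap, on the cap's axis, 112 mm above the bench: grip here, closing along y. x runs along the bar, z up (axis of turning). Bar 46 mm long, 14 thick, 90 to 124 mm above the bench, on a disc 48 mm wide (82 to 90 mm up). Fan B is just like fan A: bolted down, face up, blades and guard below 80 mm.
- cap_b (a joint): Angle of fan B's cap, rad, positive anticlockwise from above; within 0.05 of 0 (tight) at the start. Tightening, it stops dead 0.03 to 0.13 rad from its start; loosening, it turns with an even drag of about 0.1 N m to a stop 1.9 rad from zero and stays where it is left. One of the two fans has a left-hand thread, the other an ordinary one; nothing shows which.
- card: Flat square of brown cardboard, 260 x 260 x 3 mm, fixed on the bench; origin at the centre of its underside. One of the fans lies on it, axis within 30 mm of its centre; the other lies on a round black rubber mat (250 mm across, 4 mm thick), 0.3 m or more away.
Things that resemble listed ones, but are neither listed nor needed, are in the scene too. Leave any pink look-alike of the part that bears cap_b_grip alone. What is shaped like the part that bears cap_a_grip but blue is not meant.

How it is judged:
At the end, for the whole second after the job is handed in: The cap of the fan on the cardboard stands at least 0.87 rad (50 degrees) from zero, the other fan's cap within 0.25 rad of zero, and both caps are at rest (below 0.1 rad/s) (((horizontal distance between cap_a_grip and card below 0.12 m and (value of joint cap_a above 0.87 rad or value of joint cap_a below -0.87 rad) and not (value of joint cap_b above 0.25 rad or value of joint cap_b below -0.25 rad) and velocity of joint cap_a between -0.1 and 0.1 rad/s and velocity of joint cap_b between -0.1 and 0.1 rad/s) or (horizontal distance between cap_b_grip and card below 0.12 m and (value of joint cap_b above 0.87 rad or value of joint cap_b below -0.87 rad) and not (value of joint cap_a above 0.25 rad or value of joint cap_a below -0.25 rad) and velocity of joint cap_a between -0.1 and 0.1 rad/s and velocity of joint cap_b between -0.1 and 0.1 rad/s))); the robot touches nothing.
It fails at once if the cap of the fan on the rubber mat was turned by more than 0.25 rad ((horizontal distance between cap_a_grip and card above 0.12 m and (value of joint cap_a above 0.25 rad or value of joint cap_a below -0.25 rad)) or (horizontal distance between cap_b_grip and card above 0.12 m and (value of joint cap_b above 0.25 rad or value of joint cap_b below -0.25 rad))).
It also fails if it takes over 32 s, if anything falls off the work surface, if the arm or the gripper's body presses on something with over 40 N, if the wrist force passes 120 N, or if a joint passes its speed limit or range.

## Working session

There is one attempt and no reset: what is moved stays moved. The work goes in short steps, Python scripts to look and compute and a tool call to move; the robot and the scene stay as the last step left them, time stands still between calls to the robot, and variables do not carry over. Pictures are saved under pics/ and viewed, at most 10 in all, crops included, and the job is handed in when it is done.

Besides the shell and the picture viewer there is one more tool, called after "Request:" by a JSON object that holds its "api" and its "payload", one argument or row to a line. servo_tool: Moves the arm, as the interface text tells. Its arguments: {"type":"object","properties":{"delta_pos":{"type":"array"},"dr":{"type":"array"},"fingers":{"type":"number"}},"required":["delta_pos","dr"]}

```bash
mkdir -p pics; python3 - <<'E'
from cell import ctrl
import cv2,numpy as np
for n in("scene","top"):
    im=ctrl.snapshot(n); cv2.imwrite(f"pics/{n}0.png",im[:,:,::-1]); m=ctrl.camera_model(n); print(n,np.round(m["K"],1).tolist(),np.round(m["extrinsics"],3).tolist())
s=ctrl.state();print(s["time_s"],s["tcp_pos"],s["tool_rot"])
E
```

```text
scene [[540.4, 0.0, 323.2], [0.0, 540.4, 236.9], [0.0, 0.0, 1.0]] [[0.128, 0.813, -0.568, 0.89], [0.992, -0.108, 0.068, -0.07], [-0.006, -0.572, -0.82, 0.859], [0.0, 0.0, 0.0, 1.0]]
top [[531.2, 0.0, 326.8], [0.0, 531.2, 238.0], [0.0, 0.0, 1.0]] [[0.024, -0.998, 0.059, 0.318], [-1.0, -0.023, 0.017, -0.028], [-0.016, -0.06, -0.998, 1.224], [0.0, 0.0, 0.0, 1.0]]
0.1 [0.20723358 0.61545773 0.21348029] [-5.07913042e-01 -3.09980948e+00  2.93299613e-03]
```

View pics/top0.png

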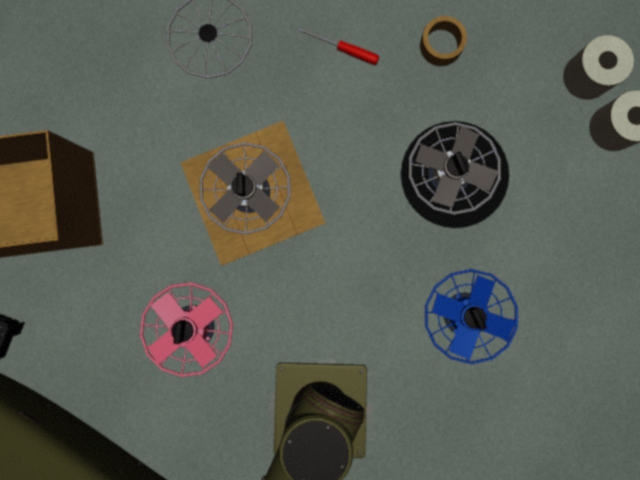

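View pics/scene0.png

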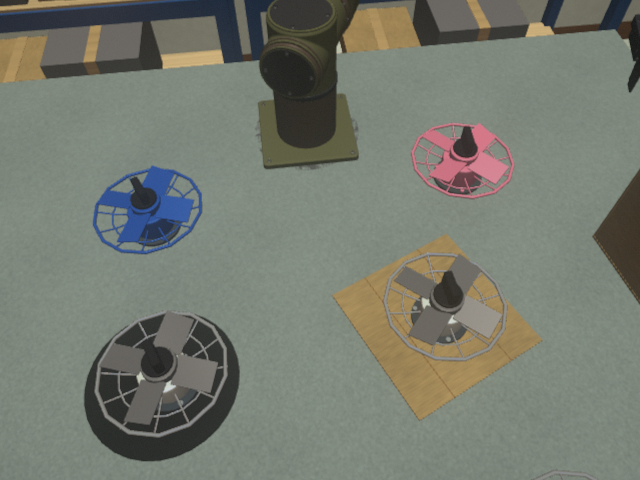

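The fan on the cardboard has its cap at top (242,184) and scene (448,290); the mat fan is at top (457,164). The pink one (183,331) and the blue one (475,318) are decoys. Next I measure the cap.

```bash
cat >h.py <<'E'
import numpy as np
def ray(m,u,v,z):
    d=m["extrinsics"][:3,:3]@np.linalg.solve(m["K"],[u,v,1]);o=m["extrinsics"][:3,3]
    return o+d*(z-o[2])/d[2]
E
python3 - <<'E'
from cell import ctrl
import cv2,numpy as np
from h import ray
im=cv2.imread("pics/top0.png");m=ctrl.camera_model("top")
c=cv2.resize(im[155:215,210:275],None,fx=6,fy=6,interpolation=cv2.INTER_CUBIC)
im2=cv2.imread("pics/scene0.png")
c2=cv2.resize(im2[250:320,415:480],None,fx=6,fy=6,interpolation=cv2.INTER_CUBIC)
c=cv2.copyMakeBorder(c,0,60,0,0,cv2.BORDER_CONSTANT)
cv2.imwrite("pics/c.png",np.hstack([c,c2]))
print(ray(m,242,184,.11),ray(m,457,164,.11))
E
```

```text
[0.49438103 0.17409962 0.11      ] [ 0.54670704 -0.2793202   0.11      ]
```

View pics/c.png

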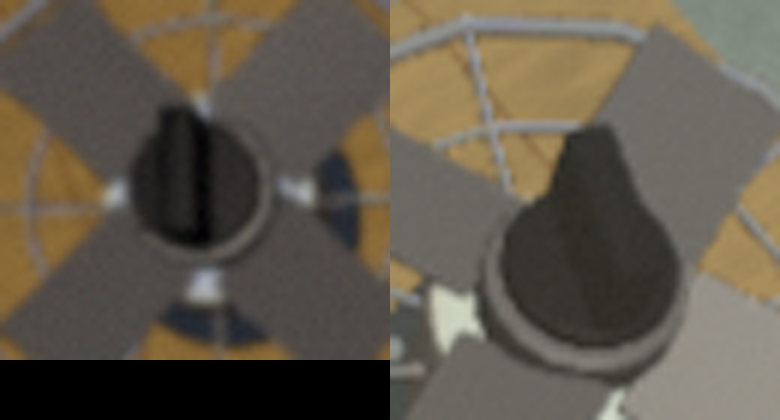

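Request:
{"api": "servo_tool", "payload": {
  "delta_pos": [
    [-0.73, -0.58, 0],
    [-0.73, -0.58, 0],
    [-0.73, -0.58, 0],
    [-0.73, -0.58, 0],
    [-0.73, -0.58, 0],
    [-0.73, -0.58, 0],
    [-0.73, -0.58, 0],
    [-0.73, -0.58, 0]
  ],
  "dr": [
    [0, 0, 0],
    [0, 0, 0],
    [0, 0, 0],
    [0, 0, 0],
    [0, 0, 0],
    [0, 0, 0],
    [0, 0, 0],
    [0, 0, 0]
  ],
  "fingers": 1
}}

```text
time_s: 0.77
tcp_pos: [0.37, 0.3638, 0.2142]
tool_rot: [-0.507, -3.1, 0.001]
contact_force: [0.8, 0.9, 0.8]
grip_width: 1.0
grip_force: 0.0
```

Request:
{"api": "servo_tool", "payload": {
  "delta_pos": [
    [-0.73, -0.58, 0],
    [-0.73, -0.58, 0],
    [-0.73, -0.58, 0],
    [0, 0, 0],
    [0, 0, 0],
    [0, 0, 0],
    [0, 0, 0],
    [0, 0, 0]
  ],
  "dr": [
    [0, 0, 0],
    [0, 0, 0],
    [0, 0, 0],
    [0, 0, -1],
    [0, 0, -1],
    [0, 0, -1],
    [0, 0, -1],
    [0, 0, -0.7]
  ]
}}

```text
time_s: 1.43
tcp_pos: [0.4302, 0.2712, 0.2141]
tool_rot: [0.009, -3.141, 0.001]
contact_force: [0.0, 0.1, -0.2]
grip_width: 1.0
grip_force: 0.0
```

```bash
python3 - <<'E'
from cell import ctrl
import cv2,numpy as np
from scipy.spatial.transform import Rotation as R
s=ctrl.state();m=ctrl.camera_model("wrist");im=ctrl.snapshot("wrist");cv2.imwrite("pics/w1.png",im[:,:,::-1]);np.savez("w1.npz",K=m["K"],extrinsics=m["extrinsics"])
print(s["time_s"],s["tcp_pos"],R.from_rotvec(s["tool_rot"]).as_matrix().round(3),s["qpos"],m["extrinsics"])
E
```

```text
1.4333 [0.43018845 0.27124854 0.21408278] [[-1.    -0.006 -0.001]
 [-0.006  1.    -0.   ]
 [ 0.001 -0.    -1.   ]] [ 4.56949591e-01 -1.93741746e-01  1.96036848e+00  5.06518226e-05
  1.37599014e+00 -1.11976207e+00] [[-5.84410600e-03  9.63887775e-01  2.66244631e-01  3.55311124e-01]
 [ 9.99982920e-01  5.61133200e-03  1.63500710e-03  2.71439962e-01]
 [ 8.19763377e-05  2.66249639e-01 -9.63904105e-01  3.84085040e-01]
 [ 0.00000000e+00  0.00000000e+00  0.00000000e+00  1.00000000e+00]]
```

View pics/w1.png

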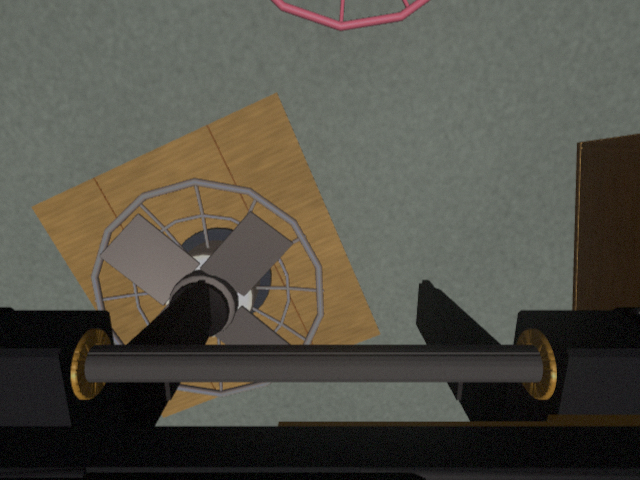

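The card fan's cap is at (203,305), partly behind a finger. I'll move sideways to centre it.

Request:
{"api": "servo_tool", "payload": {
  "delta_pos": [
    [-0.25, -0.8, 0],
    [-0.25, -0.8, 0],
    [-0.25, -0.8, 0],
    [0, 0, 0],
    [0, 0, 0]
  ],
  "dr": [
    [0, 0, 0],
    [0, 0, 0],
    [0, 0, 0],
    [0, 0, 0],
    [0, 0, 0]
  ]
}}

```text
time_s: 1.9
tcp_pos: [0.4609, 0.1746, 0.2143]
tool_rot: [-0.001, -3.141, -0.0]
contact_force: [0.0, 0.0, -0.5]
grip_width: 1.001
grip_force: 0.0
```

```bash
python3 - <<'E'
from cell import ctrl
import cv2,numpy as np
s=ctrl.state();m=ctrl.camera_model("wrist");im=ctrl.snapshot("wrist");cv2.imwrite("pics/w2f.png",im[:,:,::-1]);np.savez("w2.npz",K=m["K"],extrinsics=m["extrinsics"])
c=cv2.resize(im[150:350,220:420,::-1],None,fx=3,fy=3,interpolation=cv2.INTER_CUBIC)
cv2.imwrite("pics/w2.png",cv2.convertScaleAbs(c,alpha=1.6))
print(s["time_s"],s["tcp_pos"])
E
```

```text
1.9 [0.46088772 0.17460288 0.21434608]
```

View pics/w2.png

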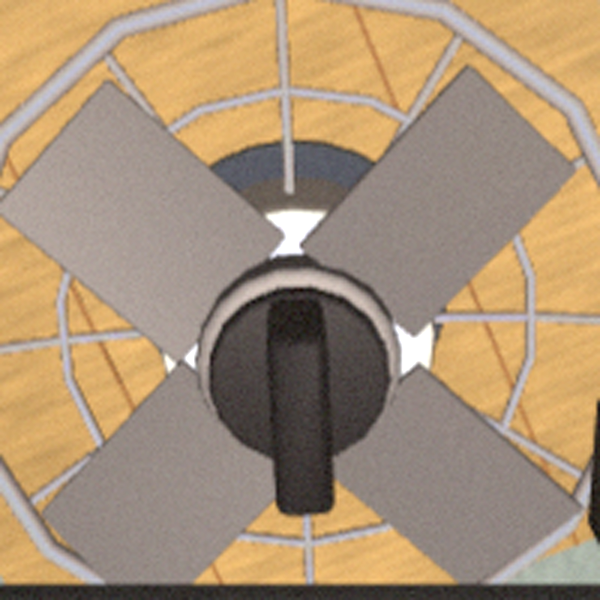

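Crop w2: the disc is centred near (300,374). The bar's top face runs from about (299,345) to (306,511), so the bar lies almost along world x.

```bash
python3 - <<'E'
import numpy as np
from h import ray
m=np.load("w2.npz")
f=lambda u,v,z:ray(m,220+u/3,150+v/3,z)
print("disc",f(300,374,.09),"diam",f(210,374,.09)-f(391,374,.09),f(300,288,.09)-f(300,462,.09))
a=f(299,345,.124);b=f(306,511,.124);print("bar",a,b,(a+b)/2,b-a,np.degrees(np.arctan2((b-a)[1],(b-a)[0])))
print("w",f(277,512,.124)-f(335,508,.124))
E
```

```text
disc [0.49124821 0.18055221 0.09      ] diam [-4.47967148e-05 -4.69167671e-02  0.00000000e+00] [-4.78149831e-02 -1.80183081e-04  5.55111512e-17]
bar [0.47208465 0.17967833 0.124     ] [0.51345516 0.18148323 0.124     ] [0.4927699  0.18058078 0.124     ] [0.04137052 0.0018049  0.        ] 2.4980978207803672
w [ 0.00102215 -0.01373062  0.        ]
```

Sizes match the given ones (disc about 47 mm, bar about 14 mm thick). Going over the cap at (0.492, 0.1806) and down.

Request:
{"api": "servo_tool", "payload": {
  "delta_pos": [
    [-0.39, 0.075, 0],
    [-0.39, 0.075, 0],
    [0, 0, 0.5],
    [0, 0, 0.7],
    [0, 0, 0.7],
    [0, 0, 0.6],
    [0, 0, 0.49],
    [0, 0, 0]
  ],
  "dr": [
    [0, 0, -0.5],
    [0, 0, 0],
    [0, 0, 0],
    [0, 0, 0],
    [0, 0, 0],
    [0, 0, 0],
    [0, 0, 0],
    [0, 0, 0]
  ]
}}

```text
time_s: 2.62
tcp_pos: [0.4877, 0.1828, 0.0898]
tool_rot: [0.062, -3.132, 0.003]
contact_force: [-0.7, 0.4, -1.4]
grip_width: 0.998
grip_force: 0.0
```

Request:
{"api": "servo_tool", "payload": {
  "delta_pos": [
    [0, 0, 0],
    [0, 0, 0],
    [0, 0, 0],
    [0, 0, 0],
    [0, 0, 0],
    [0, 0, 0],
    [0, 0, 0],
    [0, 0, 0]
  ],
  "dr": [
    [0, 0, 0],
    [0, 0, 0],
    [0, 0, 0],
    [0, 0, 0],
    [0, 0, 0],
    [0, 0, 0],
    [0, 0, 0],
    [0, 0, 0]
  ],
  "fingers": -1
}}

```text
time_s: 3.28
tcp_pos: [0.4919, 0.1823, 0.0953]
tool_rot: [-0.06, 3.141, 0.0]
contact_force: [-0.2, 0.1, 0.2]
grip_width: 0.5
grip_force: 0.0
```

```bash
cat >st.py <<'E'
from cell import ctrl
import numpy as np
from scipy.spatial.transform import Rotation as R
np.set_printoptions(suppress=True,precision=4)
s=ctrl.state();X=R.from_rotvec(s["tool_rot"]).as_matrix()
print(s["time_s"],s["tcp_pos"],"yaw",np.degrees(np.arctan2(-X[1,0],-X[0,0])),"F",s["contact_force"],"T",s["wrist_torque"],"w",s["grip_width"]*95,s["grip_force"],"q6",s["qpos"][5])
E
python3 st.py
```

```text
3.2833 [0.4919 0.1823 0.0953] yaw 2.179098139740858 F [-0.2389  0.1118  0.2096] T [0.0283 0.0916 0.0683] w 47.47876011894607 0.0 q6 -1.3562304597642283
```

Request:
{"api": "servo_tool", "payload": {
  "delta_pos": [
    [0, -0.04, 0],
    [0, 0, 0],
    [0, 0, 0],
    [0, 0, 0],
    [0, 0, 0],
    [0, 0, 0],
    [0, 0, 0],
    [0, 0, 0]
  ],
  "dr": [
    [0, 0, 0],
    [0, 0, 0],
    [0, 0, 0],
    [0, 0, 0],
    [0, 0, 0],
    [0, 0, 0],
    [0, 0, 0],
    [0, 0, 0]
  ]
}}

```text
time_s: 3.95
tcp_pos: [0.4919, 0.1793, 0.095]
tool_rot: [0.061, -3.141, 0.005]
contact_force: [-0.2, -4.6, 0.6]
grip_width: 0.144
grip_force: 30.0
```

```bash
python3 st.py
```

```text
3.95 [0.4919 0.1793 0.095 ] yaw 2.217091380449591 F [-0.2276 -4.5778  0.6309] T [-0.8849  0.0534  0.0433] w 13.696851142052255 29.972376823425293 q6 -1.3593157308351602
```

Gripped (13.7 mm). Trying 12° anticlockwise, with tool z negative.

Request:
{"api": "servo_tool", "payload": {
  "delta_pos": [
    [0, 0, 0],
    [0, 0, 0],
    [0, 0, 0],
    [0, 0, 0],
    [0, 0, 0],
    [0, 0, 0],
    [0, 0, 0],
    [0, 0, 0]
  ],
  "dr": [
    [0, 0, -0.5],
    [0, 0, -0.5],
    [0, 0, -0.5],
    [0, 0, -0.5],
    [0, 0, -0.5],
    [0, 0, -0.5],
    [0, 0, 0],
    [0, 0, 0]
  ]
}}

```text
time_s: 4.62
tcp_pos: [0.4919, 0.1792, 0.095]
tool_rot: [0.389, -3.117, 0.005]
contact_force: [0.5, -5.0, 0.9]
grip_width: 0.14
grip_force: 30.0
```

```bash
python3 st.py
```

```text
4.6167 [0.4919 0.1792 0.095 ] yaw 14.231017045280486 F [ 0.5385 -5.0482  0.8523] T [-0.8917  0.059   0.1005] w 13.267596807578549 29.96558368206024 q6 -1.5689974912677733
```

Yaw followed the full 12° with only about 0.1 N m of torque and no change in opening, so this is the loosening direction. Continuing.

Request:
{"api": "servo_tool", "payload": {
  "delta_pos": [
    [0, 0, 0],
    [0, 0, 0],
    [0, 0, 0],
    [0, 0, 0],
    [0, 0, 0],
    [0, 0, 0],
    [0, 0, 0],
    [0, 0, 0]
  ],
  "dr": [
    [0, 0, -0.8],
    [0, 0, -0.8],
    [0, 0, -0.8],
    [0, 0, -0.8],
    [0, 0, -0.8],
    [0, 0, -0.8],
    [0, 0, -0.8],
    [0, 0, -0.8]
  ]
}}

```text
time_s: 5.28
tcp_pos: [0.492, 0.179, 0.095]
tool_rot: [1.073, -2.951, 0.006]
contact_force: [0.6, -7.6, 1.3]
grip_width: 0.145
grip_force: 30.0
```

```bash
python3 st.py
```

```text
5.2833 [0.492 0.179 0.095] yaw 39.94763465922499 F [ 0.5952 -7.5984  1.3307] T [-1.0002  0.0035 -0.1458] w 13.745075368486315 29.990747272968292 q6 -2.0179203238336365
```

Request:
{"api": "servo_tool", "payload": {
  "delta_pos": [
    [0, 0, 0],
    [0, 0, 0],
    [0, 0, 0],
    [0, 0, 0],
    [0, 0, 0],
    [0, 0, 0],
    [0, 0, 0],
    [0, 0, 0]
  ],
  "dr": [
    [0, 0, -0.9],
    [0, 0, -0.9],
    [0, 0, -0.9],
    [0, 0, -0.9],
    [0, 0, -0.9],
    [0, 0, -0.9],
    [0, 0, -0.9],
    [0, 0, -0.9]
  ]
}}

```text
time_s: 5.95
tcp_pos: [0.4922, 0.1788, 0.095]
tool_rot: [1.773, -2.591, 0.006]
contact_force: [1.7, -7.0, 0.5]
grip_width: 0.145
grip_force: 30.0
```

Request:
{"api": "servo_tool", "payload": {
  "delta_pos": [
    [0, 0, 0],
    [0, 0, 0],
    [0, 0, 0],
    [0, 0, 0]
  ],
  "dr": [
    [0, 0, -0.9],
    [0, 0, -0.5],
    [0, 0, 0],
    [0, 0, 0]
  ]
}}

```text
time_s: 6.28
tcp_pos: [0.4923, 0.1788, 0.095]
tool_rot: [1.895, -2.503, 0.006]
contact_force: [2.0, -7.5, 0.5]
grip_width: 0.146
grip_force: 30.0
```

```bash
python3 st.py
```

```text
6.2833 [0.4923 0.1788 0.095 ] yaw 74.23524022356199 F [ 1.9595 -7.522   0.4687] T [-1.1207 -0.161   0.0872] w 13.890864261746135 29.965415596961975 q6 -2.616192367707394
```

Turned 72° with the grip still holding. Opening and rising straight up.

Request:
{"api": "servo_tool", "payload": {
  "delta_pos": [
    [0, 0, 0],
    [0, 0, 0],
    [0, 0, 0],
    [0, 0, 0],
    [0, 0, 0],
    [0, 0, 0],
    [0, 0, 0],
    [0, 0, 0]
  ],
  "dr": [
    [0, 0, 0],
    [0, 0, 0],
    [0, 0, 0],
    [0, 0, 0],
    [0, 0, 0],
    [0, 0, 0],
    [0, 0, 0],
    [0, 0, 0]
  ],
  "fingers": 1
}}

```text
time_s: 6.95
tcp_pos: [0.4919, 0.1809, 0.0951]
tool_rot: [-1.895, 2.506, 0.0]
contact_force: [-0.7, -0.2, -0.6]
grip_width: 0.649
grip_force: 0.0
```

Request:
{"api": "servo_tool", "payload": {
  "delta_pos": [
    [0, 0, -0.4],
    [0, 0, -0.7],
    [0, 0, -0.7],
    [0, 0, -0.7],
    [0, 0, -0.7],
    [0, 0, -0.3],
    [0, 0, 0],
    [0, 0, 0]
  ],
  "dr": [
    [0, 0, 0],
    [0, 0, 0],
    [0, 0, 0],
    [0, 0, 0],
    [0, 0, 0],
    [0, 0, 0],
    [0, 0, 0],
    [0, 0, 0]
  ]
}}

```text
time_s: 7.62
tcp_pos: [0.4919, 0.1808, 0.2347]
tool_rot: [-1.895, 2.506, -0.0]
contact_force: [-0.3, 0.4, -0.9]
grip_width: 0.998
grip_force: 0.0
```

```bash
python3 st.py; python3 - <<'E'
from cell import ctrl
import cv2
im=ctrl.snapshot("scene")[:,:,::-1]
cv2.imwrite("pics/s2.png",im)
E
```

```text
7.6167 [0.4919 0.1808 0.2347] yaw 74.18886738075213 F [-0.2674  0.3815 -0.9252] T [0.1166 0.0879 0.0047] w 94.81974525686971 0.0 q6 -2.615874881477255
```

View pics/s2.png

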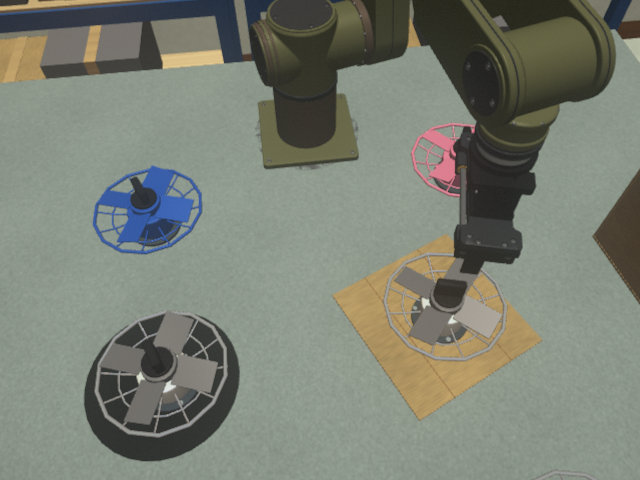

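The bar on the card fan, at (450,292), now lies across the view, turned by about 72°. The gripper is clear of it, and the mat fan at (158,362) looks unchanged.

```bash
python3 -c "
from cell import ctrl
print(ctrl.job_done())"
```

```text
the job is handed in; nothing more can be done
None
```

The cap of the fan on the cardboard is loosened about 72° anticlockwise and released with the gripper clear of it; the other fan was not touched, and the job is handed in (no verdict came back).

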